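# Lock the red lid on the centrifuge rotor

### The job

Put the red-handled lid on the centrifuge rotor so that its lugs go down between the two yellow clamps, push it down fully home over the stiff centre pin, then turn it a quarter turn, either way, so that the lugs are under the clamps and the handle points at them; let go of it there. Leave the blue-handled lid where it is.

Things in the scene. Friction and masses are not known exactly. Their poses are not given: they have to be found in the camera images.
- red_lid: Red-handled lid: black disc 100 mm across, 6 thick, loose, flat on the bench, 0.2 kg. Origin: centre of underside, z up. Red bar handle on top along x: 66 long, 28 wide (y), 18 to 54 above the underside, on a 28 mm round collar. Two steel lugs at +x and -x in line with the handle, 24 wide, 5 thick, flush below, out to 64 mm from centre. Bore in underside 22 mm wide, 18 deep. Same after half a turn.
- rotor: Fixed aluminium rotor, 134 mm across, on a black 172 mm foot. Origin: centre of the foot's underside, z up. Lid home: its origin 60 mm above. Two yellow clamps at +x and -x, 36 wide, lips 56 to 81 mm from centre, 68 to 73 above origin. Lugs pass between them with lid x within 40 deg of rotor y, then turn under the lips, 3 mm spare, no stop: end with lid x along rotor x. Same after half a turn.
- pin (a joint): Brass pin on the rotor axis, sliding down; 0 = up (start), 0.010 = lid home. 14 mm wide, tapered tip, 4 mm spare all round in the lid's bore. Up: tip 84, its 32 mm wide shoulder 70 mm above the rotor's origin; the lid rests on the shoulder, 10 mm short of home. Stiff: about 6 N pushes it down, the lid's weight does not; no spring, it stays where pushed.
- blue_lid: Blue-handled lid of another rotor, to be left alone: same shape, size and origin as the red-handled lid, but with a blue handle; loose, flat on the bench.
Not all that is in view belongs to the job. What is shaped like the red_lid but brown or purple is not meant.

How it is judged:
By the outcome, as a careful person would: the job done as asked, in the order asked, and still so for the second after the job is handed in, with the robot touching nothing.
It also fails if it takes over 42 s, if anything falls off the work surface, if the arm or the gripper's body presses on something with over 40 N, if the wrist force passes 120 N, or if a joint passes its speed limit or range.

### The arm

A 6-joint arm with a two-finger parallel gripper is mounted at the origin on the work surface. World frame = base frame: x ahead of the robot, y to its left, z up, the work surface at z = 0. Lengths are in m, angles in rad, forces in N, time in s.
With the tool pointing down it reaches from about 0.375 to 0.925 m from the base axis. Payload 5.7 kg.
Tool frame: the origin (TCP) lies between the finger pads; the fingertips stand 22 mm ahead of it and the grasp point (between the pads) lies 3 mm ahead of it; z points along the fingers, y is the line along which they close (so a half turn about z gives the same grasp; the last joint's range is limited). The gripper opens to 88 mm and grips with 3 to 60 N. Pads are 20 mm wide; open, the fingers measure 115 mm over their backs; the gripper's body (75 mm by 178 mm) begins 61 mm behind the grasp point.
Start: joints at [1.06, 0.359, 1.51, -0, 1.272, -0.115], TCP at [0.231, 0.554, 0.214] pointing down, gripper open.
Joint ranges: [-2.97, 2.97], [-1.01, 2.36], [0.21, 2.38], [-0.96, 4.11], [0.2, 2.71], [-2.98, 2.98]. Speed limits (rad/s): [2.39, 2.39, 3.14, 3.14, 3.14, 3.14].

### API

Orientations are given as a unit quaternion [w, x, y, z].
In Python, from workcell import monitor, vision, ctrl gives the robot as it stands.
- The arm moves only by the tool drive_tool, never from a script. Its argument "commands" is a list of rows, each a list of 3 entries, a list of its own where there are three numbers: the finger opening in cm, from 0 to 8.78, then the shift along the tool's x, y, z in cm, then the turn about the tool's z in degrees. A call has 1 to 5 rows; each row is the pose to reach, as a shift and turn from the pose commanded when the call began, along the tool's axes at that moment; what a row does not reach only later rows make up. A row lasts 1/10 s, in which the tool goes at most 50 mm and 8.59 degrees, less where a joint would pass 70% of its speed; a pose out of reach is approached as far as the arm can. A call with a gripper value outside its range is refused whole. The fingers move at their own pace and stop on an object; "squeeze" is the grip in N (left out, the last holds). Time passes only in rows, so rows that repeat a pose let the fingers close. It gives the time, the measured TCP pose, the force, the opening and the grip force at its end, in the units of the state.
- monitor.observe(): the state, without advancing time (a new reading comes with each control period).
- vision.get_image(name): name is "scene" or "top" or "wrist"; returns a dict with "color" (480x640x3 uint8, blue, green, red), "camera_matrix" (3x3 intrinsics, pixels), "rvec" (rotation vector, rad) and "tvec" (3), from world to camera coordinates, as OpenCV has them; the wrist camera has in their place "tool_from_camera" (4x4, takes a point from camera to tool coordinates, whose origin is the TCP and whose axes are the flange's). Camera axes: x right, y down, z forward; pixel columns grow to the right and rows downward; lengths in m; the calibration is good to about 2 mm. A picture is of the moment at which its call begins: read the wrist's pose just before it. There is no depth.
- ctrl.job_done(): hands the job in; it is judged then, once.
The state is a dict: "time_s": time; "q": joint angles; "joint_velocities": joint speeds; "joint_torque": joint torques, N m; "tool_pos": TCP position; "tool_rot": TCP orientation; "ft_force": force on the tool from outside, world axes, zero at the start; "ft_torque": the same for the moment, N m; "gripper_width": finger opening in m; "grip_force": force on a finger pad.
Only numpy, scipy, OpenCV 4.12 (cv2) and the standard library are available. Lean on these libraries where they do the work, as an engineer would, in place of code of your own. Each camera call takes 0.05 s, during which the arm holds its last target. There are 200 camera calls.

## Working session

There is one attempt and no reset: what is moved stays moved. The work goes in short steps, Python scripts to look and compute and a tool call to move; the robot and the scene stay as the last step left them, time stands still between calls to the robot, and variables do not carry over. Pictures are saved under pics/ and viewed, at most 10 in all, crops included, and the job is handed in when it is done.

Besides the shell and the picture viewer there is one more tool, called after "Call:" as name(argument=value, ...), one argument or row to a line, values as JSON. drive_tool: Moves the arm, as the interface text tells. Its arguments: {"type":"object","properties":{"commands":{"type":"array","items":{"type":"array"}},"squeeze":{"type":"number"}},"required":["commands"]}

```bash
mkdir -p pics; ls; python3 - <<'E'
from workcell import monitor, vision
import cv2,pickle
s=monitor.observe();print(s)
for n in("scene","top"):
    d=vision.get_image(n);pickle.dump(d,open(n+".pkl","wb"));cv2.imwrite(f"pics/{n}0.png",d["color"])
E
```

```text
pics
{'time_s': 0.0, 'q': array([ 1.05990379e+00,  3.59508155e-01,  1.51142282e+00,  2.35419165e-05,
        1.27247026e+00, -1.15065543e-01]), 'joint_velocities': array([ 0.00079416,  0.00210693, -0.00083774,  0.00091052,  0.00082822,
       -0.00013877]), 'joint_torque': array([-1.29174197e-03, -5.15370119e+01, -2.70729572e+01,  6.73246267e-02,
        3.50267615e-02, -1.35130931e-04]), 'tool_pos': array([0.23098161, 0.55300678, 0.21281137]), 'tool_rot': array([-2.89128453e-04,  1.96627312e-01,  9.80477885e-01, -8.56900693e-04]), 'ft_force': array([0.61360635, 1.08561195, 0.08783354]), 'ft_torque': array([ 0.02562623, -0.01335545,  0.0004652 ]), 'grip_force': 0.0, 'gripper_width': 0.08779825761867044}
```

View pics/scene0.png

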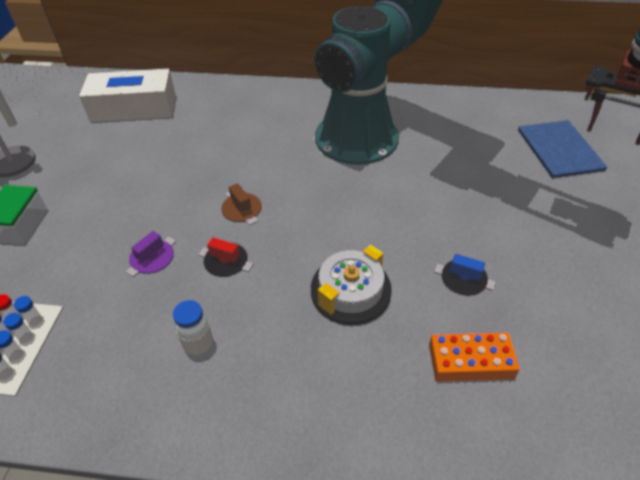

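View pics/top0.png

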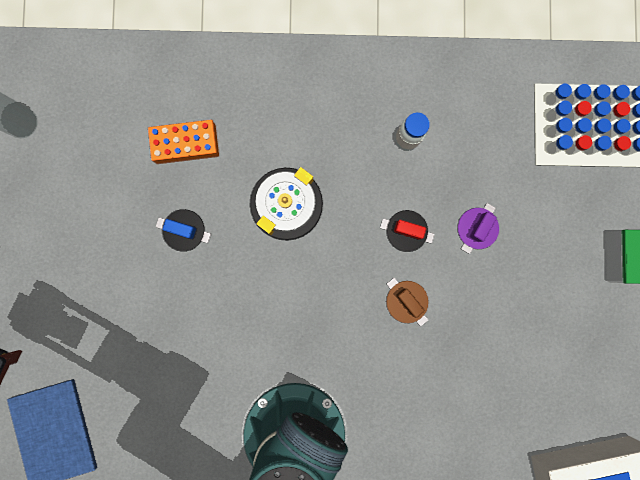

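The red-handled lid is on a black disc at top-view (410,229) and scene (222,250). It could be confused with the brown lid at top (407,302), the purple lid at (480,227), the blue lid at (182,230) and the red caps in the rack at (585,108). I choose the red one on the black disc. The rotor is at top (286,203), with clamps at (303,176) and (266,225).

```bash
cat > h.py <<'E'
import cv2,numpy as np
from scipy.spatial.transform import Rotation as R
def cam(d,s=None):
    "R (world from cam), centre"
    if "rvec" in d:
        M=cv2.Rodrigues(np.array(d["rvec"],float))[0]; return M.T,-M.T@np.ravel(d["tvec"])
    T=np.array(d["tool_from_camera"]);q=s["tool_rot"];Q=R.from_quat([q[1],q[2],q[3],q[0]]).as_matrix()
    return Q@T[:3,:3],Q@T[:3,3]+s["tool_pos"]
def ray(d,px,z,s=None):
    M,c=cam(d,s);v=M@np.linalg.solve(d["camera_matrix"],[*px,1.]);return c+v*(z-c[2])/v[2]
def mask(img,col):
    h=cv2.cvtColor(img,cv2.COLOR_BGR2HSV);H,S,V=cv2.split(h)
    if col=="red": return (((H<6)|(H>174))&(S>150)&(V>90)).astype(np.uint8)
    if col=="yellow": return ((H>22)&(H<33)&(S>150)&(V>120)).astype(np.uint8)
    if col=="blue": return ((H>105)&(H<125)&(S>150)&(V>90)).astype(np.uint8)
def blobs(m,amin=40):
    return [c for c in cv2.findContours(m,cv2.RETR_EXTERNAL,cv2.CHAIN_APPROX_NONE)[0] if cv2.contourArea(c)>amin]
E
python3 - <<'E'
from h import *;import pickle
d=pickle.load(open("top.pkl","rb"));im=d["color"]
print("cam",cam(d)[1])
for col,z in(("red",.054),("yellow",.073),("blue",.054)):
    for c in blobs(mask(im,col)):
        r=cv2.minAreaRect(c);b=cv2.boxPoints(r)
        P=np.array([ray(d,p,z) for p in b]);e=[P[1]-P[0],P[2]-P[1]];L=[np.linalg.norm(x) for x in e];l=e[int(np.argmax(L))]
        if 100<r[0][0]<450 and 160<r[0][1]<250: print(col,np.round(r[0],1),P.mean(0).round(4),np.round(L,4),np.degrees(np.arctan2(l[1],l[0])).round(1))
crop=im[150:320,370:510];cv2.imwrite("pics/crop.png",cv2.resize(crop,None,fx=3,fy=3))
print("pin",ray(d,(285,200.5),.084))
E
```

```text
cam [ 0.3771259  -0.04295264  1.15163955]
red [410.8 228.8] [ 0.4728 -0.2601  0.054 ] [0.0278 0.0661] -105.8
yellow [265.7 224.2] [0.4763 0.067  0.073 ] [0.0247 0.0371] -127.0
yellow [303.4 175.7] [ 0.5865 -0.0146  0.073 ] [0.0246 0.0368] -128.0
blue [177.5 228.2] [0.4659 0.2667 0.054 ] [0.0272 0.0663] -106.5
pin [0.52840464 0.02464052 0.084     ]
```

View pics/crop.png

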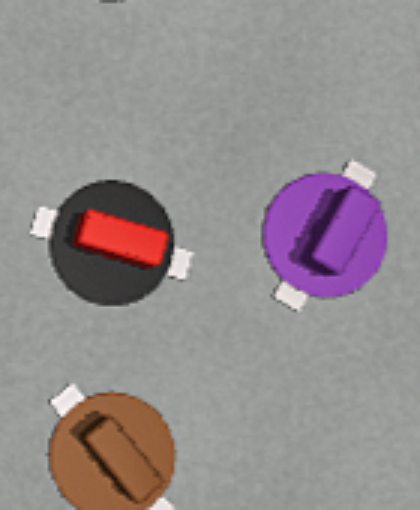

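The crop confirms it: red bar on a black disc with light lugs, centre at about crop (122,239). The measured handle is 28x66 mm and the clamps are 137 mm apart, both as specified. Next I move to above the lid.

Call:
drive_tool(
  commands=[
    [8.78, [-36.7, -28.3, 0], 43],
    [8.78, [-36.7, -28.3, 0], 43],
    [8.78, [-36.7, -28.3, 0], 43],
    [8.78, [-36.7, -28.3, 0], 43],
    [8.78, [-36.7, -28.3, 0], 43],
  ],
  squeeze=40,
)

```text
time_s: 0.6
tool_pos: [0.3554, 0.3345, 0.2134]
tool_rot: [-0.0, 0.544, 0.839, -0.0]
ft_force: [0.9, 0.7, 0.4]
gripper_width: 0.0882
grip_force: 0.0
```

```bash
cat > go.py <<'E'
import sys,numpy as np
from h import *
from workcell import monitor
def yaw(s):
    q=s["tool_rot"];Q=R.from_quat([q[1],q[2],q[3],q[0]]).as_matrix();return Q,np.degrees(np.arctan2(Q[1,0],Q[0,0]))
if __name__=="__main__":
    x,y,z,w=map(float,sys.argv[1:5]);s=monitor.observe();Q,a=yaw(s)
    print("t",s["time_s"],"p",s["tool_pos"].round(4),"yaw",a.round(2),"q6",np.degrees(s["q"][5]).round(1),"F",s["ft_force"].round(1),"grip",s["gripper_width"].round(4),round(float(s["grip_force"]),1))
    print("shift cm",(100*Q.T@(np.array([x,y,z])-s["tool_pos"])).round(2),"turn",round((a-w+180)%360-180,2))
E
python3 go.py .4728 -.2601 .2 74.2
```

```text
Traceback (most recent call last):
  File "go.py", line 8, in <module>
    print("t",s["time_s"],"p",s["tool_pos"].round(4),"yaw",a.round(2),"q6",np.degrees(s["q"][5]).round(1),"F",s["ft_force"].round(1),"grip",s["gripper_width"].round(4),round(float(s["grip_force"]),1))
                                                                                                                                            ^^^^^^^^^^^^^^^^^^^^^^^^
AttributeError: 'float' object has no attribute 'round'
```

```bash
sed -i 's/s\["gripper_width"\].round(4)/round(s["gripper_width"],4)/' go.py; python3 go.py .4728 -.2601 .2 74.2;python3 go.py .48 0 .2 74.2
```

```text
t 0.6 p [0.3554 0.3345 0.2134] yaw 114.03 q6 11.1 F [0.9 0.7 0.4] grip 0.0882 0.0
shift cm [-59.09 -13.49   1.36] turn 39.83
t 0.6 p [0.3554 0.3345 0.2134] yaw 114.03 q6 11.1 F [0.9 0.7 0.4] grip 0.0882 0.0
shift cm [-35.63  -2.24   1.35] turn 39.83
```

Call:
drive_tool(
  commands=[
    [8.78, [-35.6, -2.2, 1], 39.8],
    [8.78, [-35.6, -2.2, 1], 39.8],
    [8.78, [-35.6, -2.2, 1], 39.8],
    [8.78, [-35.6, -2.2, 1], 39.8],
    [8.78, [-35.6, -2.2, 1], 39.8],
  ],
)

```text
time_s: 1.1
tool_pos: [0.4441, 0.1008, 0.2065]
tool_rot: [-0.0, 0.797, 0.603, -0.0]
ft_force: [0.1, -0.0, 0.1]
gripper_width: 0.0879
grip_force: 0.0
```

```bash
python3 go.py .4728 -.2601 .2 74.2
```

```text
t 1.1 p [0.4441 0.1008 0.2065] yaw 74.24 q6 19.9 F [ 0.1 -0.   0.1] grip 0.0879 0.0
shift cm [-33.95  12.57   0.65] turn 0.04
```

```bash
cat > w.py <<'E'
import sys,pickle
from go import *
from workcell import vision
def meas(col,z,tag,amin=200):
    s=monitor.observe();d=vision.get_image("wrist");cv2.imwrite(f"pics/{tag}.png",d["color"]);out=[]
    for c in blobs(mask(d["color"],col),amin):
        r=cv2.minAreaRect(c);P=np.array([ray(d,p,z,s) for p in cv2.boxPoints(r)]);e=[P[1]-P[0],P[2]-P[1]];L=[np.linalg.norm(x) for x in e];l=e[int(np.argmax(L))]
        print(col,np.round(r[0],0),P.mean(0).round(4),np.round(L,4),np.degrees(np.arctan2(l[1],l[0])).round(1))
if __name__=="__main__": meas(sys.argv[1],float(sys.argv[2]),sys.argv[3])
E
python3 w.py yellow .073 w1
```

```text
yellow [520. 311.] [ 0.5925 -0.0187  0.073 ] [0.0325 0.0148] 54.0
yellow [366. 259.] [0.4773 0.0627 0.073 ] [0.0341 0.0227] 52.4
```

Call:
drive_tool(
  commands=[
    [8.78, [-34, 12.6, 0.6], 0],
    [8.78, [-34, 12.6, 0.6], 0],
    [8.78, [-34, 12.6, 0.6], 0],
    [8.78, [-34, 12.6, 0.6], 0],
    [8.78, [-34, 12.6, 0.6], 0],
  ],
)

```text
time_s: 1.65
tool_pos: [0.4648, -0.1479, 0.2024]
tool_rot: [-0.0, 0.796, 0.606, -0.0]
ft_force: [1.9, 0.4, -0.2]
gripper_width: 0.0877
grip_force: 0.0
```

```bash
python3 w.py red .054 w2; python3 go.py .4728 -.2601 .16 74.2
```

```text
red [360. 334.] [ 0.4773 -0.2604  0.054 ] [0.0284 0.0651] -103.0
t 1.7 p [ 0.4667 -0.1557  0.2027] yaw 74.44 q6 -10.6 F [ 2.1 -5.8  0.6] grip 0.0877 0.0
shift cm [-9.87  3.38  4.33] turn 0.24
```

Call:
drive_tool(
  commands=[
    [8.78, [-9.9, 3.4, 3], 0],
    [8.78, [-9.9, 3.4, 5], 0],
    [8.78, [-9.9, 3.4, 5], 0],
    [8.78, [-9.9, 3.4, 5], 0],
    [8.78, [-9.9, 3.4, 5], 0],
  ],
)

```text
time_s: 2.2
tool_pos: [0.4712, -0.2493, 0.1525]
tool_rot: [-0.001, 0.796, 0.606, -0.0]
ft_force: [0.0, 0.8, 0.3]
gripper_width: 0.0879
grip_force: 0.0
```

```bash
python3 w.py red .054 w3; python3 go.py .4728 -.2601 .042 74.2
```

```text
red [325. 248.] [ 0.4766 -0.2597  0.054 ] [0.0265 0.064 ] -104.3
t 2.25 p [ 0.4716 -0.2491  0.153 ] yaw 74.59 q6 -19.9 F [ 0.1 -0.9 -0.5] grip 0.0876 0.0
shift cm [-1.04  0.42 11.09] turn 0.39
```

View pics/w3.png

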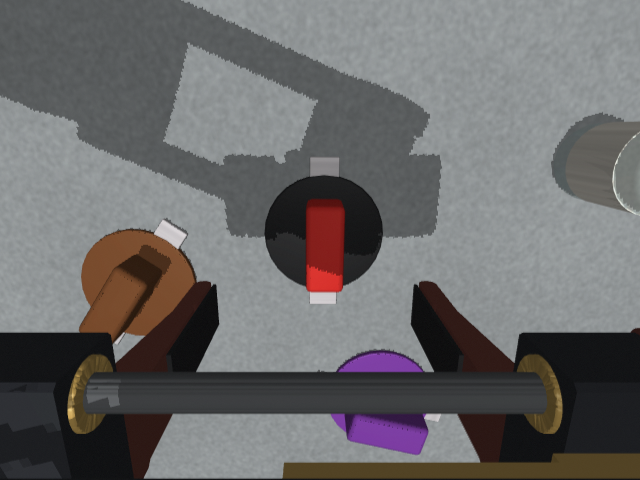

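The wrist view shows the red handle at (325,248) between the fingers, with lugs at (325,167) and (323,297). The brown and purple lids are clear of the finger paths. Next I descend.

Call:
drive_tool(
  commands=[
    [8.78, [-1, 0.6, 4], 0],
    [8.78, [-1, 0.6, 8], 0],
    [8.78, [-1, 0.6, 10.5], 0],
    [8.78, [-1, 0.6, 11.1], 0],
    [8.78, [-1, 0.6, 11.1], 0],
  ],
)

```text
time_s: 2.75
tool_pos: [0.4748, -0.2606, 0.0418]
tool_rot: [-0.0, 0.795, 0.606, -0.0]
ft_force: [-0.1, 0.3, -0.0]
gripper_width: 0.0877
grip_force: 0.0
```

Call:
drive_tool(
  commands=[
    [2, [0, 0, 0], 0],
    [2, [0, 0, 0], 0],
    [2, [0, 0, 0], 0],
    [2, [0, 0, 0], 0],
    [2, [0, 0, 0], 0],
  ],
  squeeze=50,
)

```text
time_s: 3.25
tool_pos: [0.4749, -0.2622, 0.042]
tool_rot: [0.0, 0.796, 0.606, 0.0]
ft_force: [-1.0, 0.5, 0.2]
gripper_width: 0.0515
grip_force: 0.0
```

```bash
python3 go.py .475 -.2601 .042 74.2
```

```text
t 3.25 p [ 0.4749 -0.2622  0.042 ] yaw 74.54 q6 -20.7 F [-1.   0.5  0.2] grip 0.0515 0.0
shift cm [ 0.2  -0.05 -0.  ] turn 0.34
```

Call:
drive_tool(
  commands=[
    [2, [0, 0, 0], 0],
    [2, [0, 0, 0], 0],
    [2, [0, 0, 0], 0],
    [2, [0, 0, 0], 0],
    [2, [0, 0, 0], 0],
  ],
)

```text
time_s: 3.75
tool_pos: [0.4747, -0.262, 0.0415]
tool_rot: [0.0, 0.796, 0.606, -0.0]
ft_force: [-0.1, -0.2, 0.4]
gripper_width: 0.0268
grip_force: 50.0
```

Call:
drive_tool(
  commands=[
    [2, [0, 0, 0], 0],
    [2, [0, 0, -1], 0],
    [2, [0, 0, -4], 0],
    [2, [0, 0, -9], 0],
    [2, [0, 0, -12], 0],
  ],
)

```text
time_s: 4.25
tool_pos: [0.4753, -0.2624, 0.1648]
tool_rot: [0.001, 0.796, 0.606, 0.0]
ft_force: [1.1, -0.6, -1.8]
gripper_width: 0.0267
grip_force: 50.0
```

```bash
python3 go.py .531 .026 .18 53.5;python3 w.py red .15 w4
```

```text
t 4.25 p [ 0.4753 -0.2624  0.1648] yaw 74.55 q6 -20.7 F [ 1.1 -0.6 -1.8] grip 0.0267 50.0
shift cm [29.27 -2.31 -1.55] turn 21.05
red [314. 289.] [ 0.4743 -0.2685  0.15  ] [0.0305 0.0819] -104.2
```

Call:
drive_tool(
  commands=[
    [2, [4, -0.3, -0.5], 4],
    [2, [9, -0.7, -1], 8],
    [2, [13, -1, -1.5], 12],
    [2, [17, -1.5, -1.5], 16],
    [2, [21, -1.8, -1.5], 20],
  ],
)

```text
time_s: 4.8
tool_pos: [0.5128, -0.053, 0.1767]
tool_rot: [-0.0, 0.889, 0.457, -0.0]
ft_force: [-0.0, -0.2, -1.3]
gripper_width: 0.027
grip_force: 50.0
```

```bash
python3 go.py .531 .026 .18 53.5
```

```text
t 4.8 p [ 0.5128 -0.053   0.1767] yaw 54.38 q6 22.0 F [-0.  -0.2 -1.3] grip 0.027 50.0
shift cm [ 7.48 -3.12 -0.33] turn 0.88
```

Call:
drive_tool(
  commands=[
    [2, [0, 0, 0], 0.9],
    [2, [0, 0, 0], 0.9],
  ],
)

```text
time_s: 5.0
tool_pos: [0.5129, -0.0539, 0.1765]
tool_rot: [-0.0, 0.892, 0.453, -0.0]
ft_force: [-0.4, 0.7, -2.5]
gripper_width: 0.027
grip_force: 50.0
```

```bash
python3 w.py yellow .073 w5; python3 - <<'E'
from go import *;from workcell import vision;import pickle
s=monitor.observe();d=vision.get_image("top");pickle.dump((s,d),open("top2.pkl","wb"));im=d["color"]
w=cv2.imread("pics/w5.png")
o=np.zeros((480,800,3),np.uint8);t=cv2.resize(im[130:290,230:390],(400,400));o[:400,:400]=t;o[:300,400:]=cv2.resize(w,(400,300));cv2.imwrite("pics/c5.png",o)
E
python3 go.py .531 .026 .18 53.5
```

```text
yellow [378. 125.] [ 0.5941 -0.0174  0.073 ] [0.0152 0.0348] -123.2
yellow [166. 115.] [0.4837 0.0718 0.073 ] [0.0239 0.0247] -125.0
t 5.1 p [ 0.513  -0.0554  0.1765] yaw 53.69 q6 22.5 F [-0.1 -0.5 -1.7] grip 0.0266 50.0
shift cm [ 7.62 -3.37 -0.36] turn 0.19
```

View pics/c5.png

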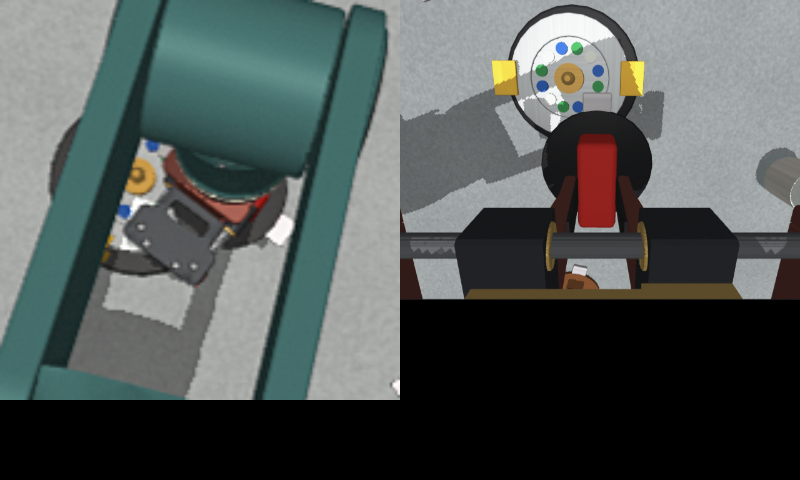

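```bash
cat > pin.py <<'E'
import sys
from go import *
from workcell import vision
s=monitor.observe();d=vision.get_image("wrist");im=d["color"];Q,a=yaw(s)
print("cam in tool",np.array(d["tool_from_camera"])[:3,3].round(4),"t",s["tool_pos"].round(4),a.round(1))
H,S,V=cv2.split(cv2.cvtColor(im,cv2.COLOR_BGR2HSV))
m=((H>10)&(H<24)&(S>90)&(V>60)).astype(np.uint8);m[200:]=0
for c in blobs(m,100):
    (x,y),(w,h),_=cv2.fitEllipse(c);P=ray(d,(x,y),.070,s);print("brass",round(x,1),round(y,1),w.round(1),h.round(1),P.round(4))
    e=[np.linalg.norm(ray(d,(x+w/2,y),.07,s)-ray(d,(x-w/2,y),.07,s))];print(" width",e)
# lid in tool frame, via handle (top z=und+.054) and lug end
und=s["tool_pos"][2]-.0415
r=mask(im,"red");c=max(blobs(r,500),key=cv2.contourArea)[:,0];y0=c[:,1].min();t=c[c[:,1]<=y0+6];p=(t[:,0].min()+t[:,0].max())/2
for px,z in(((p,y0),und+.054),):
    P=ray(d,px,z,s);print("handle far end px",px,"tool frame mm",(1e3*Q.T@(P-s["tool_pos"])).round(1))
cv2.imwrite("pics/lug.png",cv2.resize(im[100:240,230:400],None,fx=4,fy=4))
E
python3 pin.py
```

```text
cam in tool [ 0.0749  0.0011 -0.1709] t [ 0.513  -0.0554  0.1765] 53.7Traceback (most recent call last):
  File "pin.py", line 9, in <module>
    (x,y),(w,h),_=cv2.fitEllipse(c);P=ray(d,(x,y),.070,s);print("brass",round(x,1),round(y,1),w.round(1),h.round(1),P.round(4))
                                                                                              ^^^^^^^
AttributeError: 'float' object has no attribute 'round'
```

```bash
sed -i 's/w.round(1),h.round(1),P/round(w,1),round(h,1),P/' pin.py; python3 pin.py
```

```text
cam in tool [ 0.0749  0.0011 -0.1709] t [ 0.5131 -0.0558  0.1764] 53.6
brass 267.5 122.5 46.4 48.3 [0.5353 0.0264 0.07  ]
 width [np.float64(0.031435797032106395)]
brass 363.8 127.1 31.5 67.5 [ 0.5861 -0.0148  0.07  ]
 width [np.float64(0.02144248384303922)]
brass 166.3 121.6 38.7 72.0 [0.4805 0.0675 0.07  ]
 width [np.float64(0.026235195740816262)]
handle far end px (np.float64(314.5), np.int32(215)) tool frame mm [ 41.    1.  -12.5]
```

View pics/lug.png

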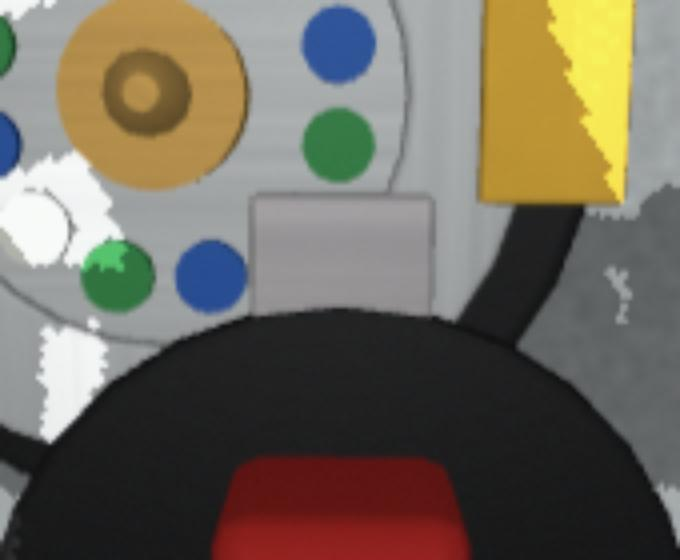

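```bash
cat >> pin.py <<'E'
for px in((293,149),(338,149),(315.5,149),(315.5,178)):
    P=ray(d,px,und+.0045,s);print(px,(1e3*Q.T@(P-s["tool_pos"])).round(1))
for px,z in(((267.5,122.5),.07),((265,123.3),.084)):
    P=ray(d,px,z,s);print("pin tool mm",(1e3*Q.T@(P-s["tool_pos"])).round(1))
A=[(r["rvec"]) for r in []]
E
python3 pin.py | tail -6
```

```text
(293, 149) [ 65.2 -10.1  37. ]
(338, 149) [65.2 13.2 37. ]
(315.5, 149) [65.2  1.6 37. ]
(315.5, 178) [50.3  1.6 37. ]
pin tool mm [ 79.5 -30.8 106.4]
pin tool mm [ 78.7 -30.8  92.4]
```

In the wrist crop the brass shoulder is at crop (153,92), full image (268,122), and measures 31.4 mm wide. The front lug end is at crop (342,195). The lid sits square in the grip. Next I move over the pin.

```bash
python3 go.py .5325 .0262 .14 53.2
```

```text
t 5.25 p [ 0.5131 -0.0559  0.1765] yaw 53.58 q6 22.6 F [-0.2 -0.1 -2.3] grip 0.0271 50.0
shift cm [ 7.76 -3.31  3.65] turn 0.38
```

Call:
drive_tool(
  commands=[
    [2, [4, -1.7, 0], 0.4],
    [2, [7.8, -3.3, 0.5], 0.4],
    [2, [7.8, -3.3, 3], 0.4],
    [2, [7.8, -3.3, 3.6], 0.4],
    [2, [7.8, -3.3, 3.6], 0.4],
  ],
)

```text
time_s: 5.75
tool_pos: [0.5317, 0.0268, 0.1395]
tool_rot: [-0.001, 0.894, 0.448, -0.002]
ft_force: [0.7, 0.1, -2.3]
gripper_width: 0.0271
grip_force: 50.0
```

```bash
python3 go.py .5325 .0262 .112 53.2; python3 w.py yellow .073 w6; python3 - <<'E'
from workcell import vision;import cv2,pickle,numpy as np
d=vision.get_image("scene");pickle.dump(d,open("s6.pkl","wb"))
a=cv2.resize(d["color"][200:340,270:430],(480,420));b=cv2.resize(cv2.imread("pics/w6.png"),(320,240));o=np.zeros((420,800,3),np.uint8);o[:,:480]=a;o[:240,480:]=b;cv2.imwrite("pics/c6.png",o)
E
```

```text
t 5.75 p [0.5317 0.0268 0.1395] yaw 53.21 q6 32.3 F [ 0.7  0.1 -2.3] grip 0.0271 50.0
shift cm [0.01 0.11 2.75] turn 0.01
```

View pics/c6.png

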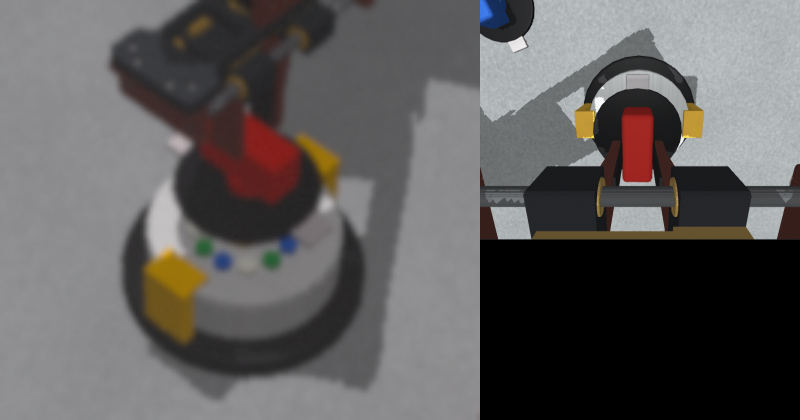

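The lid hangs over the rotor with its lug at wrist (638,82), midway between the clamps at (585,122) and (693,122). Next I lower it gently.

Call:
drive_tool(
  commands=[
    [2, [0, 0, 0.7], 0],
    [2, [0, 0, 1.4], 0],
    [2, [0, 0, 2], 0],
    [2, [0, 0, 2.4], 0],
    [2, [0, 0, 2.4], 0],
  ],
  squeeze=60,
)

```text
time_s: 6.35
tool_pos: [0.5323, 0.0276, 0.1158]
tool_rot: [-0.0, 0.894, 0.448, -0.001]
ft_force: [-0.6, -0.6, -1.9]
gripper_width: 0.0269
grip_force: 60.0
```

Call:
drive_tool(
  commands=[
    [2, [0, 0, 0.2], 0],
    [2, [0, 0, 0.4], 0],
    [2, [0, 0, 0.6], 0],
    [2, [0, 0, 0.8], 0],
    [2, [0, 0, 0.8], 0],
  ],
)

```text
time_s: 6.85
tool_pos: [0.5332, 0.0276, 0.1086]
tool_rot: [0.0, 0.894, 0.448, 0.0]
ft_force: [0.2, 0.3, 1.6]
gripper_width: 0.0265
grip_force: 60.0
```

Call:
drive_tool(
  commands=[
    [2, [0, 0, 0.2], 0],
    [2, [0, 0, 0.4], 0],
    [2, [0, 0, 0.6], 0],
    [2, [0, 0, 0.7], 0],
    [2, [0, 0, 0.7], 0],
  ],
)

```text
time_s: 7.35
tool_pos: [0.5332, 0.0276, 0.1015]
tool_rot: [0.0, 0.894, 0.448, 0.0]
ft_force: [-0.2, 0.3, 3.4]
gripper_width: 0.0268
grip_force: 60.0
```

Call:
drive_tool(
  commands=[
    [2, [0, 0, 0.1], 0],
    [2, [0, 0, 0.2], 0],
    [2, [0, 0, 0.2], 0],
  ],
)

```text
time_s: 7.65
tool_pos: [0.5332, 0.0276, 0.1013]
tool_rot: [0.0, 0.894, 0.448, 0.0]
ft_force: [-5.4, 0.8, 20.3]
gripper_width: 0.0265
grip_force: 60.0
```

The force rose sharply at 0.1013, which is the expected height, so the lid is home. I ease the push and then turn.

Call:
drive_tool(
  commands=[
    [2, [0, 0, -0.15], 0],
    [2, [0, 0, -0.15], -6],
    [2, [0, 0, -0.15], -12],
    [2, [0, 0, -0.15], -18],
    [2, [0, 0, -0.15], -24],
  ],
)

```text
time_s: 8.15
tool_pos: [0.534, 0.0275, 0.1014]
tool_rot: [0.001, 0.78, 0.626, 0.001]
ft_force: [0.2, -0.3, 6.0]
gripper_width: 0.0268
grip_force: 60.0
```

Call:
drive_tool(
  commands=[
    [2, [0, 0, 0], -6],
    [2, [0, 0, 0], -12],
    [2, [0, 0, 0], -18],
    [2, [0, 0, 0], -24],
    [2, [0, 0, 0], -30],
  ],
)

```text
time_s: 8.65
tool_pos: [0.5341, 0.0275, 0.1014]
tool_rot: [0.001, 0.591, 0.806, 0.001]
ft_force: [0.6, 0.4, 6.3]
gripper_width: 0.0267
grip_force: 60.0
```

```bash
python3 go.py .5332 .0276 .1013 143.2; python3 w.py yellow .073 w7; python3 w.py red .114 w8
```

```text
t 8.65 p [0.5341 0.0275 0.1014] yaw 107.48 q6 -21.9 F [0.6 0.4 6.3] grip 0.0267 60.0
shift cm [ 0.03 -0.08  0.01] turn -35.72
yellow [235. 172.] [0.4794 0.0666 0.073 ] [0.0361 0.0241] 53.0
red [315. 289.] [0.5324 0.0328 0.114 ] [0.0264 0.0698] -70.9
```

Call:
drive_tool(
  commands=[
    [2, [0, 0, 0], -6],
    [2, [0, 0, 0], -12],
    [2, [0, 0, 0], -18],
    [2, [0, 0, 0], -24],
    [2, [0, 0, 0], -30],
  ],
)

```text
time_s: 9.25
tool_pos: [0.5341, 0.0276, 0.1014]
tool_rot: [0.001, 0.363, 0.932, 0.0]
ft_force: [0.6, -0.0, 5.9]
gripper_width: 0.0263
grip_force: 60.0
```

Call:
drive_tool(
  commands=[
    [2, [0, 0, 0], -3],
    [2, [0, 0, 0], -5.7],
    [2, [0, 0, 0], -5.7],
    [2, [0, 0, 0], -5.7],
  ],
)

```text
time_s: 9.65
tool_pos: [0.5341, 0.0275, 0.1014]
tool_rot: [0.001, 0.318, 0.948, 0.0]
ft_force: [-0.5, 0.5, 5.5]
gripper_width: 0.0265
grip_force: 60.0
```

```bash
python3 go.py .5332 .0276 .1013 143.2; python3 w.py yellow .073 w9; python3 w.py red .114 w10
```

```text
t 9.65 p [0.5341 0.0275 0.1014] yaw 142.95 q6 -57.4 F [-0.5  0.5  5.5] grip 0.0265 60.0
shift cm [ 0.07 -0.05  0.01] turn -0.25
yellow [314. 145.] [0.4798 0.0673 0.073 ] [0.0351 0.0243] 53.8
red [314. 289.] [0.5287 0.0303 0.114 ] [0.026  0.0698] -35.8
```

View pics/w10.png

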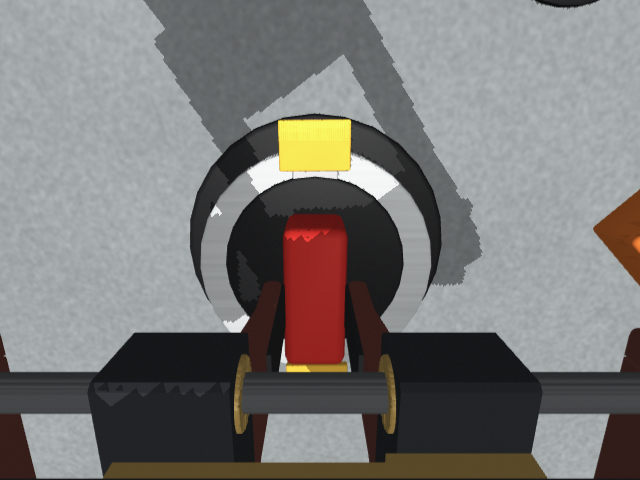

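The handle at (315,289) lines up with the clamp at (314,145), and the lug is under its lip. Next I release and retreat.

Call:
drive_tool(
  commands=[
    [6, [0, 0, -0.05], 0],
    [6, [0, 0, -0.05], 0],
    [6, [0, 0, -0.05], 0],
    [6, [0, 0, -0.05], 0],
    [6, [0, 0, -0.05], 0],
  ],
)

```text
time_s: 10.25
tool_pos: [0.5328, 0.0276, 0.1013]
tool_rot: [-0.0, 0.318, 0.948, -0.0]
ft_force: [0.1, -0.8, 0.4]
gripper_width: 0.0591
grip_force: 0.0
```

Call:
drive_tool(
  commands=[
    [6, [0, 0, 0], 0],
    [6, [0, 0, -1], 0],
    [6, [0, 0, -4], 0],
    [6, [0, 0, -8], 0],
    [6, [0, 0, -12], 0],
  ],
)

```text
time_s: 10.75
tool_pos: [0.5325, 0.0277, 0.2232]
tool_rot: [-0.0, 0.318, 0.948, -0.0]
ft_force: [0.2, -1.1, 0.2]
gripper_width: 0.0601
grip_force: 0.0
```

Call:
drive_tool(
  commands=[
    [6, [-5, 0, 0], 0],
    [6, [-5, 0, 0], 0],
    [6, [-5, 0, 0], 0],
    [6, [-5, 0, 0], 0],
  ],
)

```text
time_s: 11.15
tool_pos: [0.5717, -0.0022, 0.2211]
tool_rot: [-0.001, 0.318, 0.948, -0.0]
ft_force: [0.2, -0.0, -0.2]
gripper_width: 0.0601
grip_force: 0.0
```

```bash
python3 go.py .5332 .0276 .1013 143.2; python3 w.py yellow .073 w11; python3 w.py red .114 w12
```

```text
t 11.15 p [ 0.5717 -0.0022  0.2211] yaw 142.94 q6 -60.1 F [ 0.2 -0.  -0.2] grip 0.0601 0.0
shift cm [ 4.84  0.07 11.99] turn -0.26
yellow [316.  74.] [0.4796 0.067  0.073 ] [0.0351 0.0238] 52.9
red [316. 166.] [0.5321 0.0282 0.114 ] [0.0264 0.0641] -36.2
```

View pics/w12.png

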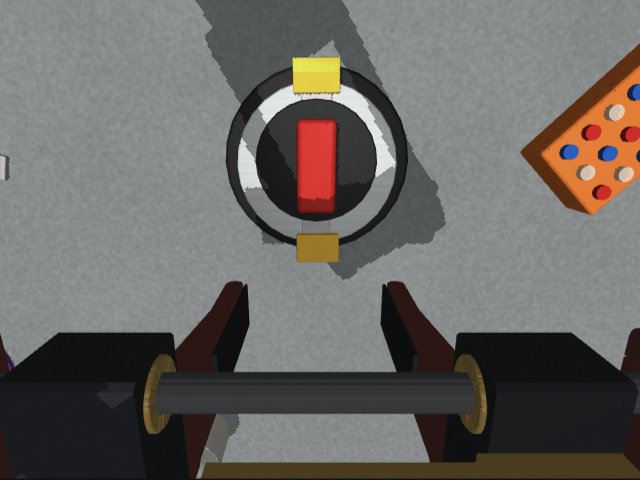

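The lid sits centred at (316,166) with its handle pointing at both clamps, at (316,74) and (317,248), and both lugs are under the lips. The gripper is clear, so I hand the job in.

```bash
python3 -c "from workcell import ctrl;print(ctrl.job_done())"
```

```text
the job is handed in; nothing more can be done
None
```

The red-handled lid is pushed fully home on the rotor, turned a quarter turn so its lugs are under the clamps, and released; the blue-handled lid was not touched, and the job was handed in at about 11 s.

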